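# Pack the jam-filling kit into the orange caddy

### The job

Pack the jam-filling kit into the orange caddy: stand the small white funnel mouth down on the floor of the wide bay, lower the large funnel over it so that the two are nested and both sit fully down, and stand one of the two squat lidded jars upright in each of the two small cells. The lemon reamer and the taller bottle only look alike and do not belong: leave both standing where they are.

Things in the scene. Friction and masses are not known exactly. Their poses are not given: they have to be found in the camera images.
- caddy: Orange tray, fixed, any yaw. 210 x 180 mm (x by y), walls 4 mm thick, 40 mm high; floor top 4 mm above the origin (centre of underside, z up). A full-height wall at x = +28 mm parts the wide bay (inside x -101 to +26, y -86 to +86; centre x -37, y 0) from a strip at +x that a wall at y = 0 splits into two small cells (inside x +30 to +101; centres x +65, y +44 and -44 mm).
- small_funnel: Small white hollow plastic funnel, mouth down, spout up. 68 mm tall, 40 g. Rim 72 mm across to 5 mm height, cone narrowing to 17 mm at 38 mm height, then the spout, 17 to 15 mm across. Wall 3 mm, open at both ends. Origin: centre of the mouth, on the surface below; z up along the spout. Round, any yaw is alike; grip it by the spout.
- large_funnel: Large white hollow plastic funnel, mouth down, spout up. 90 mm tall, 70 g. Rim 92 mm across to 8 mm height, cone narrowing to 31 mm at 46 mm height, then the spout, 31 to 30 mm across. Wall 3 mm, open at both ends: goes over the small one with 4 mm play at the spout, both rims then on the same floor. Origin: centre of the mouth; z up. Round; grip it by the spout.
- jar_a: One of two identical squat amber glass jars with white lids, 50 mm across, 72 mm tall, about 140 g, upright. Origin: centre of its underside, z up. Either jar may go into either cell.
- jar_b: The other, identical squat jar: 50 mm across, 72 mm tall, about 140 g, upright. Origin: centre of its underside, z up.
- bottle: Does not belong, leave standing: an amber glass bottle with a neck and a white cap, 50 mm across like the jars but 98 mm tall. Origin: centre of its underside, z up.
- reamer: Does not belong, leave standing: a solid white plastic lemon reamer, a ribbed cone with a closed rounded tip on a foot disc 72 mm across, 60 mm tall; as wide as the small funnel, but without spout or hole. Origin: centre of its underside, z up.
Mind the look-alikes: they are no part of the job. What is shaped like the small_funnel but pink or purple is not meant.

How it is judged:
By the outcome, as a careful person would: the job done as asked, in the order asked, and still so for the second after the job is handed in, with the robot touching nothing.
It also fails if it takes over 128 s, if anything falls off the work surface, if the arm or the gripper's body presses on something with over 40 N, if the wrist force passes 120 N, or if a joint passes its speed limit or range.

### The arm

A 7-joint arm with a two-finger parallel gripper is mounted at the origin on the work surface. World frame = base frame: x ahead of the robot, y to its left, z up, the work surface at z = 0. Lengths are in m, angles in rad, forces in N, time in s.
With the tool pointing down it reaches from about 0.35 to 0.9 m from the base axis. Payload 8.1 kg.
Tool frame: the origin (TCP) lies on the centre line of the jaws, within the pads' length; the fingertips stand 11 mm ahead of it and the grasp point (between the pads) lies 8 mm behind it; z points along the fingers, y is the line along which they close (so a half turn about z gives the same grasp; the last joint's range is limited). The gripper opens to 92 mm and grips with 3 to 60 N. Pads are 19 mm wide; open, the fingers measure 130 mm over their backs; the gripper's body (75 mm by 190 mm) begins 47 mm behind the grasp point.
Start: joints at [1.173, 0.434, 0.025, 1.573, -0.012, 1.134, -0.075], TCP at [0.182, -0.598, 0.238] pointing down, gripper open.
Joint ranges: [-2.62, 2.62], [-0.44, 2.09], [-1.27, 1.32], [0.08, 2.57], [-1.32, 4.46], [0.12, 2], [-2.74, 2.74]. Speed limits (rad/s): [2.22, 2.22, 3.01, 3.01, 3.14, 3.14, 3.14].

### API

Orientations are given as a unit quaternion [w, x, y, z].
In Python, from plant import sense, camera, finish_job gives the robot as it stands. The module is installed in compiled form; this text tells all that it offers.
- The arm moves only by the tool drive_tool, never from a script. Its argument "deltas" is a list of rows, each an object with "travel": the shift along the tool's x, y, z each as a share of 0.25 m, from -1 to 1, a list of three; "rotation": the turn, a rotation vector about the tool's x, y, z each as a share of 90 degrees, from -1 to 1, a list of three. A call has exactly 10 rows; each row is the pose to reach, as a shift and turn from the pose commanded when the call began, along the tool's axes at that moment; what a row does not reach only later rows make up. A row lasts 1/10 s, in which the tool goes at most 50 mm and 8.59 degrees, less where a joint would pass 70% of its speed; a pose out of reach is approached as far as the arm can. A call with a number of a shift or a turn outside -1 to 1 is refused whole. A call with a gripper value outside its range is refused whole. "hand" is the opening, from 0 (shut) to 1 (fully open), set as the call begins (left out, the last holds). The fingers move at their own pace and stop on an object; "squeeze" is the grip in N (left out, the last holds). Time passes only in rows, so rows that repeat a pose let the fingers close, or fill a call up. It gives the time, the measured TCP pose, the force, the opening and the grip force at its end, in the units of the state.
- sense(): the state, without advancing time (a new reading comes with each control period).
- camera(name): name is "side" or "top" or "wrist"; returns a dict with "image" (384x512x3 uint8, red, green, blue), "camera_matrix" (3x3 intrinsics, pixels), "camera_from_world" (4x4, takes a point from world to camera coordinates). Camera axes: x right, y up, looking along -z (the intrinsics and any distortion apply to the point x, -y, -z); pixel columns grow to the right and rows downward; lengths in m; the calibration is good to about 2 mm. A picture is of the moment at which its call begins. There is no depth.
- finish_job(): hands the job in; it is judged then, once.
The state is a dict: "t": time; "joints": joint angles; "joint_vel": joint speeds; "tau": joint torques, N m; "eef_pos": TCP position; "tcp_rot": TCP orientation; "force": force on the tool from outside, world axes, zero at the start; "wrist_torque": the same for the moment, N m; "opening": finger opening in m; "finger_force": force on a finger pad.
Only numpy, scipy, OpenCV 4.12 (cv2) and the standard library are available. Lean on these libraries where they do the work, as an engineer would, in place of code of your own. Each camera call takes 0.05 s, during which the arm holds its last target. There are 200 camera calls.

## Working session

There is one attempt and no reset: what is moved stays moved. The work goes in short steps, Python scripts to look and compute and a tool call to move; the robot and the scene stay as the last step left them, time stands still between calls to the robot, and variables do not carry over. Pictures are saved under pics/ and viewed, at most 14 in all, crops included, and the job is handed in when it is done.

Besides the shell and the picture viewer there is one more tool, called after ">>>" as a command line: name --argument value ..., lists and objects as JSON in quotes. drive_tool: Moves the arm, as the interface text tells. Its arguments: {"type":"object","properties":{"deltas":{"type":"array"},"hand":{"type":"number"},"squeeze":{"type":"number"}},"required":["deltas"]}

```bash
mkdir -p pics; cat > h.py <<'E'
import numpy as np, cv2
from plant import sense, camera, finish_job
def save(n,c): cv2.imwrite(f'pics/{n}.png',cv2.cvtColor(c['image'],cv2.COLOR_RGB2BGR))
def ray(c,u,v):
    K=c['camera_matrix'];T=c['camera_from_world'];p=np.linalg.inv(K)@[u,v,1.]
    R=T[:3,:3];return -R.T@T[:3,3], R.T@(p*[1,-1,-1])
def onz(c,u,v,z):
    o,d=ray(c,u,v);return o+d*(z-o[2])/d[2]
def proj(c,P):
    q=c['camera_from_world']@[*P,1.];q=c['camera_matrix']@(q[:3]*[1,-1,-1]);return q[:2]/q[2]
E
python3 - <<'E'
from h import *
s=sense();print(s['t'],s['eef_pos'],s['tcp_rot'],s['opening'])
for n in ('top','side'):
    c=camera(n);save(n+'0',c);o,d=ray(c,256,192);print(n,o,d,c['camera_matrix'][0,0])
    np.savez(n+'0.npz',**c)
E
```

```text
0.0 [ 0.18138983 -0.59757992  0.23694309] [-7.78215728e-04  9.89161911e-01  1.46826671e-01 -1.90621583e-04] 0.09154621687646605
top [0.21925076 0.05918773 1.51676692] [ 0.18545857  0.01121557 -0.9825881 ] 470.69725733951816
side [0.34953624 0.87413351 1.06137908] [ 0.11605743 -0.61988153 -0.77608014] 373.4475880190121
```

View pics/top0.png

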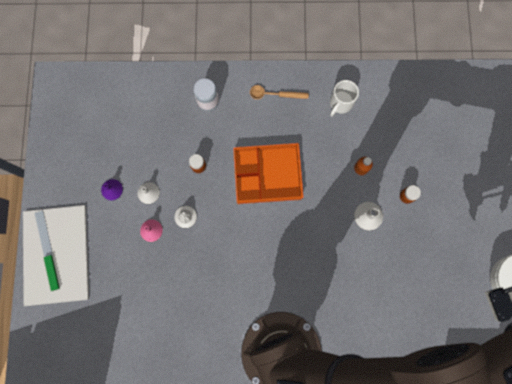

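View pics/side0.png

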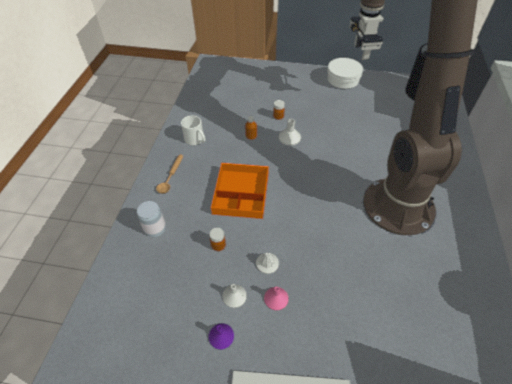

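```bash
python3 - <<'E'
from h import *
t=np.load('top0.npz');s=np.load('side0.npz')
def cr(c,u,v,r=22): return cv2.resize(c['image'][v-r:v+r,u-r:u+r],(200,200),interpolation=cv2.INTER_CUBIC)
a=np.hstack([cr(s,*p) for p in[(234,293),(267,262),(290,132),]]);a=np.vstack([a,np.hstack([cr(s,*p) for p in[(217,239),(251,129),(279,110)]])])
cv2.imwrite('pics/crop.png',a[:,:,::-1])
cv2.imwrite('pics/cad.png',cv2.resize(t['image'][130:215,130:430],(800,227),interpolation=cv2.INTER_CUBIC)[:,:,::-1])
# orange mask
for n,c in(('top',t),('side',s)):
    h=cv2.cvtColor(c['image'],cv2.COLOR_RGB2HSV)
    m=cv2.inRange(h,(3,180,110),(14,255,255))
    k,l,st,ce=cv2.connectedComponentsWithStats(m)
    i=1+st[1:,4].argmax();q=cv2.minAreaRect(cv2.findContours((l==i).astype('u1'),0,2)[0][0])
    print(n,q)
    if n=='top':
        P=np.array([onz(c,*p,0.04)[:2] for p in cv2.boxPoints(q)]);print(P,P.mean(0))
    m=cv2.inRange(h,(0,0,115),(179,70,255))
    k,l,st,ce=cv2.connectedComponentsWithStats(m)
    for j in range(1,k):
        if 40<st[j,4]<1500:print(n,'white',st[j],ce[j].round(1),onz(c,*ce[j],0.03).round(3))
E
```

```text
top ((267.9930725097656, 172.89820861816406), (55.62086486816406, 65.66572570800781), 86.09950256347656)
[[ 0.64589666  0.14962509]
 [ 0.66006594 -0.06353581]
 [ 0.47678342 -0.07232016]
 [ 0.46295496  0.136102  ]] [0.56142524 0.03746778]
top white [364 157   7   8  44] [367.  160.9] [ 0.602 -0.284  0.03 ]
top white [482 186  21  10  86] [493.  190.8] [ 0.501 -0.682  0.03 ]
top white [252 323   8   8  46] [255.2 326.5] [0.082 0.079 0.03 ]
side ((239.42950439453125, 189.82254028320312), (52.578636169433594, 51.66769027709961), 4.899092674255371)
side white [273   0   6  13  66] [275.2   5.3] [ 0.645 -1.389  0.03 ]
side white [470   0  25  49 505] [479.9  18.6] [-0.529 -1.422  0.03 ]
side white [362  15  22  19 250] [371.8  23.9] [ 0.079 -1.257  0.03 ]
side white [362  42  20  17 163] [370.   48.1] [ 0.092 -0.995  0.03 ]
side white [495  60  17  43 393] [505.5  75. ] [-0.54 -0.86  0.03]
```

View pics/crop.png

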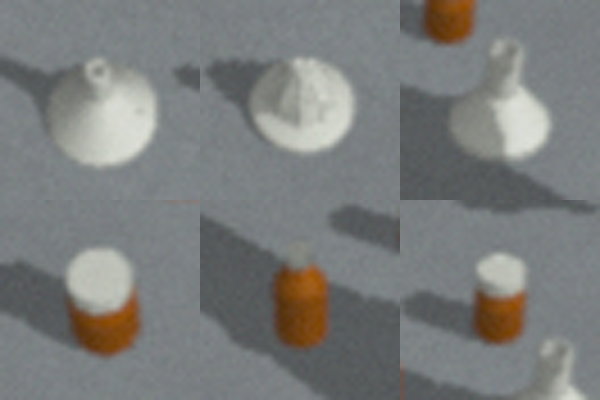

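View pics/cad.png

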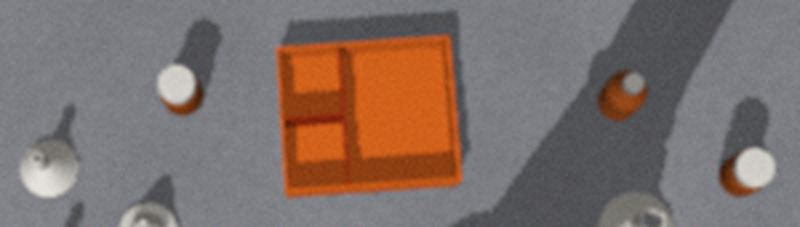

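Side crop: small funnel (234,293) with an open spout, reamer (267,262) with a closed ribbed tip, large funnel (290,132) and lidded jars at (217,239) and (279,110). The bottle with neck is at (251,129). Pink (276,298) and purple (221,336) are not meant. In the top view, the caddy's small cells point to +y (left).

```bash
python3 - <<'E'
from h import *
t=np.load('top0.npz');s=np.load('side0.npz')
for n,a,b,z in[('small',(145,189.2),(233.3,286.8),.068),('large',(375.6,211.7),(291.5,119.9),.09),('jarA',(196.4,160.7),(217,234.2),.072),('jarB',(412.7,192.2),(279,103.4),.072)]:
    print(n,onz(t,*a,z).round(3),onz(s,*b,z).round(3))
# caddy rim corners from cad.png (outer, z=.04)
P=[onz(t,130+u/2.667,130+v/2.667,.04)[:2] for u,v in[(278,47),(456,36),(462,180)]];print(np.round(P,3))
print('reamer',onz(t,185,216,.03).round(3),'bottle',onz(t,130+632/2.667,130+83/2.667,.098).round(3))
from scipy.spatial.transform import Rotation as R
q=sense()['tcp_rot'];print(R.from_quat([*q[1:],q[0]]).as_matrix().round(3))
c=camera('wrist');save('w0',c);print(ray(c,256,192))
E
```

```text
small [0.503 0.425 0.068] [0.5   0.433 0.068]
large [ 0.426 -0.289  0.09 ] [ 0.421 -0.289  0.09 ]
jarA [0.593 0.264 0.072] [0.588 0.272 0.072]
jarB [ 0.49  -0.412  0.072] [ 0.487 -0.408  0.072]
[[ 0.645  0.147]
 [ 0.658 -0.07 ]
 [ 0.48  -0.074]]
reamer [0.423 0.303 0.03 ] bottle [ 0.583 -0.268  0.098]
[[ 0.957  0.29  -0.   ]
 [ 0.29  -0.957  0.001]
 [-0.    -0.001 -1.   ]]
(array([ 0.24459628, -0.57863431,  0.38371558]), array([-0.24733155, -0.07022055, -0.96642232]))
```

>>> drive_tool --deltas '[{"travel": [0.1, -0.05, 0], "rotation": [0, 0, 0.02]}, {"travel": [0.2, -0.1, 0], "rotation": [0, 0, 0.04]}, {"travel": [0.3, -0.16, 0], "rotation": [0, 0, 0.06]}, {"travel": [0.4, -0.21, 0], "rotation": [0, 0, 0.08]}, {"travel": [0.5, -0.27, 0], "rotation": [0, 0, 0.1]}, {"travel": [0.6, -0.32, 0], "rotation": [0, 0, 0.12]}, {"travel": [0.7, -0.37, 0], "rotation": [0, 0, 0.14]}, {"travel": [0.8, -0.43, 0], "rotation": [0, 0, 0.16]}, {"travel": [0.9, -0.48, 0], "rotation": [0, 0, 0.188]}, {"travel": [0.99, -0.53, 0], "rotation": [0, 0, 0.188]}]' --hand 1 --squeeze 10

```text
t: 1.15
eef_pos: [0.3808, -0.3982, 0.2375]
tcp_rot: [-0.0, 1.0, -0.001, -0.0]
force: [0.0, 0.4, 0.6]
opening: 0.0915
finger_force: 0.0
```

>>> drive_tool --deltas '[{"travel": [0.01, -0.1, 0], "rotation": [0, 0, 0]}, {"travel": [0.02, -0.2, 0], "rotation": [0, 0, 0]}, {"travel": [0.03, -0.3, 0], "rotation": [0, 0, 0]}, {"travel": [0.04, -0.4, 0], "rotation": [0, 0, 0]}, {"travel": [0.05, -0.5, 0], "rotation": [0, 0, 0]}, {"travel": [0.06, -0.6, 0], "rotation": [0, 0, 0]}, {"travel": [0.07, -0.7, 0], "rotation": [0, 0, 0]}, {"travel": [0.08, -0.8, 0], "rotation": [0, 0, 0]}, {"travel": [0.09, -0.9, 0], "rotation": [0, 0, 0]}, {"travel": [0.1, -1.0, 0], "rotation": [0, 0, 0]}]'

```text
t: 2.15
eef_pos: [0.4049, -0.1483, 0.2377]
tcp_rot: [0.0, 1.0, -0.0, -0.0]
force: [0.5, -0.4, 0.1]
opening: 0.0915
finger_force: 0.0
```

>>> drive_tool --deltas '[{"travel": [0.01, -0.1, 0], "rotation": [0, 0, 0]}, {"travel": [0.02, -0.2, 0], "rotation": [0, 0, 0]}, {"travel": [0.03, -0.3, 0], "rotation": [0, 0, 0]}, {"travel": [0.04, -0.4, 0], "rotation": [0, 0, 0]}, {"travel": [0.05, -0.5, 0], "rotation": [0, 0, 0]}, {"travel": [0.06, -0.6, 0], "rotation": [0, 0, 0]}, {"travel": [0.07, -0.7, 0], "rotation": [0, 0, 0]}, {"travel": [0.08, -0.8, 0], "rotation": [0, 0, 0]}, {"travel": [0.09, -0.9, 0], "rotation": [0, 0, 0]}, {"travel": [0.1, -1.0, 0], "rotation": [0, 0, 0]}]'

```text
t: 3.15
eef_pos: [0.4301, 0.1015, 0.2376]
tcp_rot: [0.0, 1.0, -0.0, -0.0]
force: [1.0, 0.2, -0.5]
opening: 0.0915
finger_force: 0.0
```

>>> drive_tool --deltas '[{"travel": [0.03, -0.1, 0], "rotation": [0, 0, 0]}, {"travel": [0.06, -0.2, 0], "rotation": [0, 0, 0]}, {"travel": [0.09, -0.3, 0], "rotation": [0, 0, 0]}, {"travel": [0.12, -0.4, 0], "rotation": [0, 0, 0]}, {"travel": [0.15, -0.5, 0], "rotation": [0, 0, 0]}, {"travel": [0.18, -0.6, 0], "rotation": [0, 0, 0]}, {"travel": [0.21, -0.7, 0], "rotation": [0, 0, 0]}, {"travel": [0.24, -0.8, 0], "rotation": [0, 0, 0]}, {"travel": [0.26, -0.9, 0], "rotation": [0, 0, 0]}, {"travel": [0.28, -1.0, 0], "rotation": [0, 0, 0]}]'

```text
t: 4.15
eef_pos: [0.5005, 0.3513, 0.2373]
tcp_rot: [0.0, 1.0, -0.0, -0.0]
force: [0.7, 0.3, 0.1]
opening: 0.0916
finger_force: 0.0
```

```bash
python3 - <<'E'
from h import *
print(sense()['eef_pos'])
c=camera('wrist');save('w1',c);np.savez('w1.npz',**c);print(proj(c,(.5,.429,.068)))
E
```

```text
[0.50048153 0.35133062 0.237304  ]
[181.03340641 175.43324293]
```

View pics/w1.png

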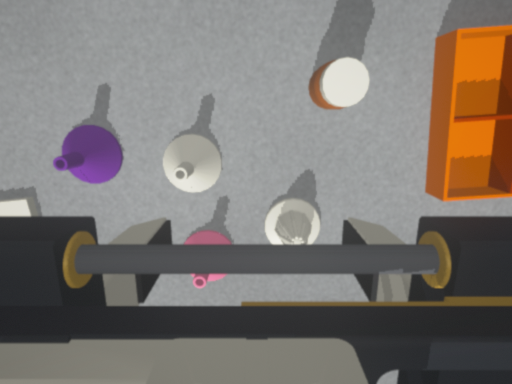

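```bash
python3 - <<'E'
from h import *
c=np.load('w1.npz')
print('tip',onz(c,181.5,173.5,.068).round(4),'mouth',onz(c,192,164,.015).round(4),'jarA',onz(c,345,82,.072).round(4))
print('purple',onz(c,94,150,.02).round(3),'pink tip',onz(c,200,282,.068).round(3))
print('divider end (middle wall x top)',onz(c,455,119,.04).round(3),'corners',[onz(c,*p,.04).round(3) for p in((441,36),(429,193))], onz(c,458,32,.04).round(3),onz(c,449,187,.04).round(3))
E
```

```text
tip [0.502  0.4284 0.068 ] mouth [0.5027 0.4282 0.015 ] jarA [0.5902 0.2681 0.072 ]
purple [0.52 0.54 0.02] pink tip [0.378 0.415 0.068]
divider end (middle wall x top) [0.555 0.14  0.04 ] corners [array([0.636, 0.166, 0.04 ]), array([0.473, 0.157, 0.04 ])] [0.64 0.15 0.04] [0.48  0.135 0.04 ]
```

>>> drive_tool --deltas '[{"travel": [0.0, -0.06, 0], "rotation": [0, 0, 0]}, {"travel": [0.0, -0.12, 0], "rotation": [0, 0, 0]}, {"travel": [0.0, -0.18, 0.05], "rotation": [0, 0, 0]}, {"travel": [0.006, -0.24, 0.15], "rotation": [0, 0, 0]}, {"travel": [0.006, -0.308, 0.25], "rotation": [0, 0, 0]}, {"travel": [0.006, -0.308, 0.35], "rotation": [0, 0, 0]}, {"travel": [0.006, -0.308, 0.45], "rotation": [0, 0, 0]}, {"travel": [0.006, -0.308, 0.55], "rotation": [0, 0, 0]}, {"travel": [0.006, -0.308, 0.65], "rotation": [0, 0, 0]}, {"travel": [0.006, -0.308, 0.748], "rotation": [0, 0, 0]}]' --hand 0.5

```text
t: 5.2
eef_pos: [0.5014, 0.4276, 0.0487]
tcp_rot: [0.0, 1.0, -0.0, -0.0]
force: [-0.5, 0.3, -0.7]
opening: 0.0463
finger_force: 0.0
```

>>> drive_tool --deltas '[{"travel": [0, 0, 0], "rotation": [0, 0, 0]}, {"travel": [0, 0, 0], "rotation": [0, 0, 0]}, {"travel": [0, 0, 0], "rotation": [0, 0, 0]}, {"travel": [0, 0, 0], "rotation": [0, 0, 0]}, {"travel": [0, 0, 0], "rotation": [0, 0, 0]}, {"travel": [0, 0, 0], "rotation": [0, 0, 0]}, {"travel": [0, 0, 0], "rotation": [0, 0, 0]}, {"travel": [0, 0, 0], "rotation": [0, 0, 0]}, {"travel": [0, 0, 0], "rotation": [0, 0, 0]}, {"travel": [0, 0, 0], "rotation": [0, 0, 0]}]' --hand 0 --squeeze 10

```text
t: 6.2
eef_pos: [0.5025, 0.4284, 0.0521]
tcp_rot: [-0.001, 1.0, -0.0, 0.001]
force: [-0.8, 0.4, 6.3]
opening: 0.016
finger_force: 10.1
```

>>> drive_tool --deltas '[{"travel": [0, 0, -0.08], "rotation": [0, 0, 0]}, {"travel": [0, 0, -0.2], "rotation": [0, 0, 0]}, {"travel": [0, 0, -0.35], "rotation": [0, 0, 0]}, {"travel": [0, 0, -0.5], "rotation": [0, 0, 0]}, {"travel": [-0.01, 0.1, -0.6], "rotation": [0, 0, 0]}, {"travel": [-0.02, 0.25, -0.65], "rotation": [0, 0, 0]}, {"travel": [-0.04, 0.4, -0.7], "rotation": [0, 0, 0]}, {"travel": [-0.06, 0.55, -0.75], "rotation": [0, 0, 0]}, {"travel": [-0.08, 0.7, -0.75], "rotation": [0, 0, 0]}, {"travel": [-0.1, 0.84, -0.75], "rotation": [0, 0, 0]}]'

```text
t: 7.2
eef_pos: [0.4766, 0.2157, 0.2388]
tcp_rot: [0.0, 1.0, -0.001, 0.001]
force: [0.8, 0.2, -0.7]
opening: 0.0157
finger_force: 10.0
```

>>> drive_tool --deltas '[{"travel": [-0.01, 0.1, 0], "rotation": [0, 0, 0]}, {"travel": [-0.02, 0.2, 0], "rotation": [0, 0, 0]}, {"travel": [-0.03, 0.3, 0], "rotation": [0, 0, 0]}, {"travel": [-0.04, 0.4, 0], "rotation": [0, 0, 0]}, {"travel": [-0.05, 0.5, 0], "rotation": [0, 0, 0]}, {"travel": [-0.06, 0.6, 0], "rotation": [0, 0, 0]}, {"travel": [-0.07, 0.68, 0], "rotation": [0, 0, 0]}, {"travel": [-0.08, 0.74, 0], "rotation": [0, 0, 0]}, {"travel": [-0.08, 0.76, 0], "rotation": [0, 0, 0]}, {"travel": [-0.08, 0.76, 0], "rotation": [0, 0, 0]}]'

```text
t: 8.2
eef_pos: [0.4567, 0.0271, 0.2384]
tcp_rot: [0.0, 1.0, -0.001, 0.0]
force: [-0.3, 0.4, -0.5]
opening: 0.0155
finger_force: 10.0
```

```bash
python3 - <<'E'
from h import *
print(sense()['eef_pos'])
c=camera('wrist');save('w2',c);np.savez('w2.npz',**c)
E
```

```text
[0.45667899 0.02714328 0.23838886]
```

View pics/w2.png

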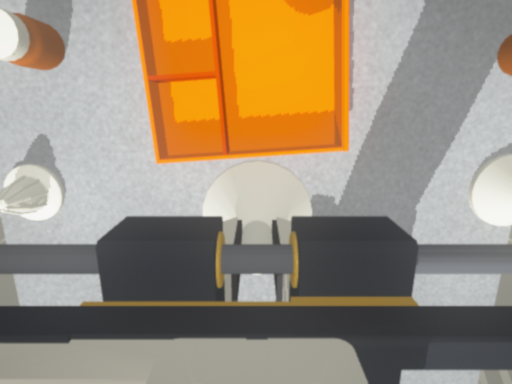

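Wrist view: the funnel hangs upright in the jaws. The caddy's near rim corners are at (157,161) and (348,150), and the cell-divider T-joint is at (218,75).

```bash
python3 - <<'E'
from h import *
c=np.load('w2.npz')
a=onz(c,157,161,.04)[:2];b=onz(c,348,150,.04)[:2];T=onz(c,218,75,.04)[:2]
x=(a-b);print(np.linalg.norm(x));x/=np.linalg.norm(x);y=np.array([-x[1],x[0]])
print(np.degrees(np.arctan2(x[1],x[0])))
c1=(a+b)/2+.09*y; c2=T-.028*x
# near edge is caddy side -? y axis
print('y',y,'centre by corners',c1,'by T',c2)
for n,p in(('bay',(-.037,0)),('c+',(.065,.044)),('c-',(.065,-.044))):
    print(n,(c1+c2)/2+p[0]*x+p[1]*y, proj(c,[*((c1+c2)/2+p[0]*x+p[1]*y),.004]))
m=np.array([203,208]),np.array([312,210])
print('funnel mouth widest', [onz(c,*p,.238-.05).round(3) for p in m])
E
```

```text
0.2108491491546996
93.12838031997356
y [-0.99850976 -0.05457341] centre by corners [0.38256147 0.02747136] by T [0.55786546 0.03911309]
bay [ 0.47223268 -0.00365263] [282.21444438 151.29463029]
c+ [0.42273176 0.09579413] [202.12301545 191.02164537]
c- [0.51060062 0.10059659] [194.61926838 119.18535033]
funnel mouth widest [array([0.459, 0.062, 0.188]), array([ 0.458, -0.009,  0.188])]
```

>>> drive_tool --deltas '[{"travel": [0.08, 0.02, 0], "rotation": [0, 0, 0]}, {"travel": [0.18, 0.05, 0], "rotation": [0, 0, 0]}, {"travel": [0.3, 0.08, 0], "rotation": [0, 0, 0.0]}, {"travel": [0.4, 0.104, 0.04], "rotation": [0, 0, 0]}, {"travel": [0.425, 0.104, 0.14], "rotation": [0, 0, 0]}, {"travel": [0.425, 0.104, 0.26], "rotation": [0, 0, 0]}, {"travel": [0.425, 0.104, 0.4], "rotation": [0, 0, 0]}, {"travel": [0.425, 0.104, 0.52], "rotation": [0, 0, 0]}, {"travel": [0.425, 0.104, 0.62], "rotation": [0, 0, 0]}, {"travel": [0.425, 0.104, 0.66], "rotation": [0, 0, 0]}]'

```text
t: 9.25
eef_pos: [0.5616, 0.0029, 0.0708]
tcp_rot: [-0.0, 1.0, 0.001, -0.002]
force: [0.0, -0.8, -0.2]
opening: 0.016
finger_force: 10.0
```

>>> drive_tool --deltas '[{"travel": [0, 0, 0.01], "rotation": [0, 0, 0]}, {"travel": [0, 0, 0.02], "rotation": [0, 0, 0]}, {"travel": [0, 0, 0.03], "rotation": [0, 0, 0]}, {"travel": [0, 0, 0.04], "rotation": [0, 0, 0]}, {"travel": [0, 0, 0.05], "rotation": [0, 0, 0]}, {"travel": [0, 0, 0.055], "rotation": [0, 0, 0]}, {"travel": [0, 0, 0.06], "rotation": [0, 0, 0]}, {"travel": [0, 0, 0.064], "rotation": [0, 0, 0]}, {"travel": [0, 0, 0.064], "rotation": [0, 0, 0]}, {"travel": [0, 0, 0.064], "rotation": [0, 0, 0]}]'

```text
t: 10.25
eef_pos: [0.5629, 0.0015, 0.0572]
tcp_rot: [0.0, 1.0, -0.0, 0.0]
force: [0.2, 0.2, 0.0]
opening: 0.0159
finger_force: 10.0
```

>>> drive_tool --deltas '[{"travel": [0, 0, 0.002], "rotation": [0, 0, 0]}, {"travel": [0, 0, 0.004], "rotation": [0, 0, 0]}, {"travel": [0, 0, 0.006], "rotation": [0, 0, 0]}, {"travel": [0, 0, 0.008], "rotation": [0, 0, 0]}, {"travel": [0, 0, 0.01], "rotation": [0, 0, 0]}, {"travel": [0, 0, 0.012], "rotation": [0, 0, 0]}, {"travel": [0, 0, 0.012], "rotation": [0, 0, 0]}, {"travel": [0, 0, 0.012], "rotation": [0, 0, 0]}, {"travel": [0, 0, 0.012], "rotation": [0, 0, 0]}, {"travel": [0, 0, 0.012], "rotation": [0, 0, 0]}]'

```text
t: 11.25
eef_pos: [0.5632, 0.0014, 0.0555]
tcp_rot: [0.0, 1.0, -0.0, 0.0]
force: [-4.4, -1.2, 15.3]
opening: 0.0158
finger_force: 10.2
```

>>> drive_tool --deltas '[{"travel": [0, 0, -0.004], "rotation": [0, 0, 0]}, {"travel": [0, 0, -0.004], "rotation": [0, 0, 0]}, {"travel": [0, 0, -0.004], "rotation": [0, 0, 0]}, {"travel": [0, 0, -0.004], "rotation": [0, 0, 0]}, {"travel": [0, 0, -0.004], "rotation": [0, 0, 0]}, {"travel": [0, 0, -0.03], "rotation": [0, 0, 0]}, {"travel": [0, 0, -0.13], "rotation": [0, 0, 0]}, {"travel": [0, 0, -0.28], "rotation": [0, 0, 0]}, {"travel": [0, 0, -0.45], "rotation": [0, 0, 0]}, {"travel": [0, 0, -0.6], "rotation": [0, 0, 0]}]' --hand 0.5

```text
t: 12.25
eef_pos: [0.5629, 0.0017, 0.2066]
tcp_rot: [-0.0, 1.0, -0.0, 0.0]
force: [1.4, -0.4, -0.2]
opening: 0.0458
finger_force: 0.0
```

>>> drive_tool --deltas '[{"travel": [-0.06, 0.08, -0.06], "rotation": [0, 0, 0]}, {"travel": [-0.14, 0.16, -0.12], "rotation": [0, 0, 0]}, {"travel": [-0.22, 0.25, -0.13], "rotation": [0, 0, 0]}, {"travel": [-0.3, 0.34, -0.13], "rotation": [0, 0, 0]}, {"travel": [-0.38, 0.43, -0.13], "rotation": [0, 0, 0]}, {"travel": [-0.46, 0.52, -0.13], "rotation": [0, 0, 0]}, {"travel": [-0.54, 0.62, -0.13], "rotation": [0, 0, 0]}, {"travel": [-0.6, 0.72, -0.13], "rotation": [0, 0, 0]}, {"travel": [-0.64, 0.8, -0.13], "rotation": [0, 0, 0]}, {"travel": [-0.64, 0.8, -0.13], "rotation": [0, 0, 0]}]' --hand 1

```text
t: 13.25
eef_pos: [0.4011, -0.2012, 0.2371]
tcp_rot: [0.001, 1.0, -0.003, -0.0]
force: [0.1, -0.2, -0.5]
opening: 0.092
finger_force: 0.0
```

```bash
python3 - <<'E'
from h import *
print(sense()['eef_pos'])
c=camera('wrist');save('w3',c);np.savez('w3.npz',**c)
E
```

```text
[ 0.40105541 -0.20118801  0.23714144]
```

View pics/w3.png

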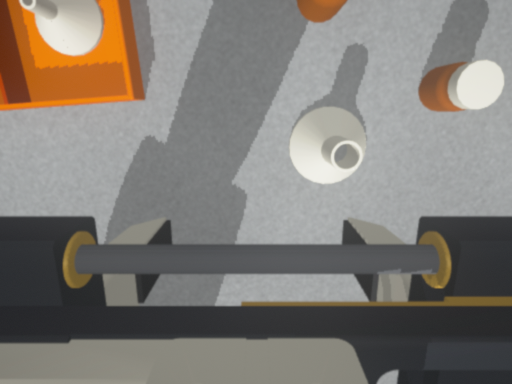

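The small funnel stands in the bay (spout at (35,4)). The large funnel's spout rim is centred at (346,154), and jar B's lid at (475,85).

```bash
python3 - <<'E'
from h import *
c=np.load('w3.npz')
print('large tip',onz(c,346,154,.09),'mouth',onz(c,327.5,145,.018),'jarB',onz(c,475,85,.072),'small mouth',onz(c,68,20,.015))
g=cv2.cvtColor(c['image'],cv2.COLOR_RGB2HSV);m=cv2.inRange(g,(0,0,165),(179,60,255))
k,l,st,ce=cv2.connectedComponentsWithStats(m);print([(*st[j],*ce[j].round(1)) for j in range(1,k) if st[j,4]>800])
E
```

```text
large tip [ 0.42505492 -0.28504249  0.09      ] mouth [ 0.42536637 -0.28340512  0.018     ] jarB [ 0.48696506 -0.40757926  0.072     ] small mouth [ 0.55935142 -0.0016959   0.015     ]
[(np.int32(20), np.int32(0), np.int32(82), np.int32(55), np.int32(2914), np.float64(69.5), np.float64(25.5)), (np.int32(233), np.int32(0), np.int32(279), np.int32(243), np.int32(38831), np.float64(368.8), np.float64(138.4)), (np.int32(152), np.int32(12), np.int32(53), np.int32(59), np.int32(1253), np.float64(176.5), np.float64(40.5)), (np.int32(0), np.int32(63), np.int32(181), np.int32(169), np.int32(14540), np.float64(78.8), np.float64(149.0)), (np.int32(217), np.int32(275), np.int32(147), np.int32(30), np.int32(2954), np.float64(290.2), np.float64(288.2))]
```

>>> drive_tool --deltas '[{"travel": [0.02, 0.06, 0], "rotation": [0, 0, 0]}, {"travel": [0.05, 0.14, 0], "rotation": [0, 0, 0]}, {"travel": [0.08, 0.24, 0], "rotation": [0, 0, 0]}, {"travel": [0.096, 0.31, 0.03], "rotation": [0, 0, 0]}, {"travel": [0.096, 0.333, 0.13], "rotation": [0, 0, 0]}, {"travel": [0.096, 0.333, 0.25], "rotation": [0, 0, 0]}, {"travel": [0.096, 0.333, 0.38], "rotation": [0, 0, 0]}, {"travel": [0.096, 0.333, 0.52], "rotation": [0, 0, 0]}, {"travel": [0.096, 0.333, 0.64], "rotation": [0, 0, 0]}, {"travel": [0.096, 0.333, 0.7], "rotation": [0, 0, 0]}]' --hand 0.75

```text
t: 14.3
eef_pos: [0.4257, -0.2806, 0.0586]
tcp_rot: [-0.001, 1.0, 0.0, -0.002]
force: [-0.5, -0.1, 0.6]
opening: 0.0686
finger_force: 0.0
```

>>> drive_tool --deltas '[{"travel": [0, 0, 0], "rotation": [0, 0, 0]}, {"travel": [0, 0, 0], "rotation": [0, 0, 0]}, {"travel": [0, 0, 0], "rotation": [0, 0, 0]}, {"travel": [0, 0, 0], "rotation": [0, 0, 0]}, {"travel": [0, 0, 0], "rotation": [0, 0, 0]}, {"travel": [0, 0, 0], "rotation": [0, 0, 0]}, {"travel": [0, 0, 0], "rotation": [0, 0, 0]}, {"travel": [0, 0, 0], "rotation": [0, 0, 0]}, {"travel": [0, 0, 0], "rotation": [0, 0, 0]}, {"travel": [0, 0, 0], "rotation": [0, 0, 0]}]' --hand 0 --squeeze 12

```text
t: 15.3
eef_pos: [0.4272, -0.2822, 0.0625]
tcp_rot: [0.001, 1.0, -0.0, 0.001]
force: [-0.5, -1.5, 6.4]
opening: 0.0298
finger_force: 12.0
```

>>> drive_tool --deltas '[{"travel": [0, 0, -0.06], "rotation": [0, 0, 0]}, {"travel": [0, 0, -0.18], "rotation": [0, 0, 0]}, {"travel": [0, 0, -0.32], "rotation": [0, 0, 0]}, {"travel": [0, -0.04, -0.46], "rotation": [0, 0, 0]}, {"travel": [0.05, -0.14, -0.54], "rotation": [0, 0, 0]}, {"travel": [0.12, -0.26, -0.56], "rotation": [0, 0, 0]}, {"travel": [0.2, -0.4, -0.56], "rotation": [0, 0, 0]}, {"travel": [0.28, -0.54, -0.56], "rotation": [0, 0, 0]}, {"travel": [0.34, -0.66, -0.56], "rotation": [0, 0, 0]}, {"travel": [0.4, -0.76, -0.56], "rotation": [0, 0, 0]}]'

```text
t: 16.3
eef_pos: [0.5272, -0.0895, 0.2018]
tcp_rot: [-0.0, 1.0, 0.0, -0.0]
force: [-0.9, -1.2, -0.4]
opening: 0.0298
finger_force: 12.0
```

>>> drive_tool --deltas '[{"travel": [0.05, -0.08, 0], "rotation": [0, 0, 0]}, {"travel": [0.09, -0.16, 0], "rotation": [0, 0, 0]}, {"travel": [0.12, -0.23, 0], "rotation": [0, 0, 0]}, {"travel": [0.14, -0.29, 0], "rotation": [0, 0, 0]}, {"travel": [0.15, -0.34, 0], "rotation": [0, 0, 0]}, {"travel": [0.15, -0.374, 0], "rotation": [0, 0, 0]}, {"travel": [0.15, -0.374, 0], "rotation": [0, 0, 0]}, {"travel": [0.15, -0.374, 0], "rotation": [0, 0, 0]}, {"travel": [0.15, -0.374, 0], "rotation": [0, 0, 0]}, {"travel": [0.15, -0.374, 0], "rotation": [0, 0, 0]}]'

```text
t: 17.3
eef_pos: [0.5643, 0.0008, 0.2017]
tcp_rot: [0.0, 1.0, -0.001, -0.0]
force: [-1.2, -0.4, -0.7]
opening: 0.0295
finger_force: 12.0
```

```bash
python3 - <<'E'
from h import *
print(sense()['eef_pos'])
c=camera('side');t=camera('top')
a=cv2.resize(c['image'][130:230,180:300],(480,400),interpolation=2);b=cv2.resize(t['image'][130:210,220:320],(320,256),interpolation=2)
o=np.zeros((400,800,3),'u1');o[:,:480]=a;o[:256,480:]=b;cv2.imwrite('pics/m1.png',o[:,:,::-1])
E
```

```text
[0.56430339 0.00078015 0.20174948]
```

View pics/m1.png

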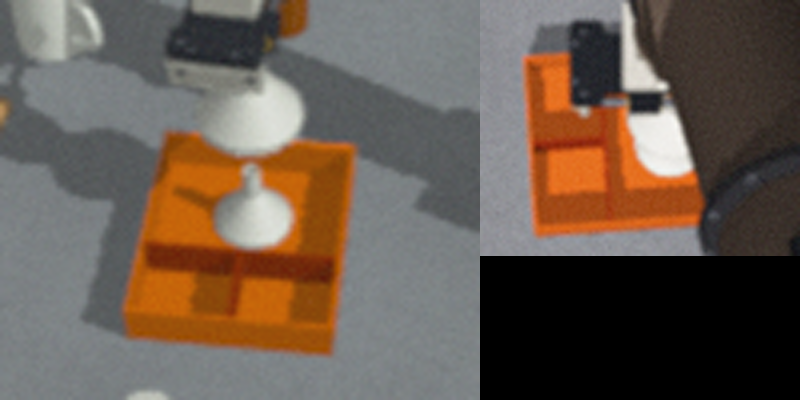

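The small funnel stands upright in the bay, with the large one hanging straight above it. I'll lower it.

>>> drive_tool --deltas '[{"travel": [0, 0, 0.05], "rotation": [0, 0, 0]}, {"travel": [0, 0, 0.1], "rotation": [0, 0, 0]}, {"travel": [0, 0, 0.15], "rotation": [0, 0, 0]}, {"travel": [0, 0, 0.2], "rotation": [0, 0, 0]}, {"travel": [0, 0, 0.25], "rotation": [0, 0, 0]}, {"travel": [0, 0, 0.29], "rotation": [0, 0, 0]}, {"travel": [0, 0, 0.32], "rotation": [0, 0, 0]}, {"travel": [0, 0, 0.35], "rotation": [0, 0, 0]}, {"travel": [0, 0, 0.37], "rotation": [0, 0, 0]}, {"travel": [0, 0, 0.388], "rotation": [0, 0, 0]}]'

```text
t: 18.4
eef_pos: [0.5646, 0.0018, 0.1045]
tcp_rot: [0.0, 1.0, -0.0, 0.0]
force: [-0.4, 0.5, -0.5]
opening: 0.0302
finger_force: 12.0
```

>>> drive_tool --deltas '[{"travel": [0, 0, 0.015], "rotation": [0, 0, 0]}, {"travel": [0, 0, 0.03], "rotation": [0, 0, 0]}, {"travel": [0, 0, 0.045], "rotation": [0, 0, 0]}, {"travel": [0, 0, 0.06], "rotation": [0, 0, 0]}, {"travel": [0, 0, 0.075], "rotation": [0, 0, 0]}, {"travel": [0, 0, 0.09], "rotation": [0, 0, 0]}, {"travel": [0, 0, 0.105], "rotation": [0, 0, 0]}, {"travel": [0, 0, 0.12], "rotation": [0, 0, 0]}, {"travel": [0, 0, 0.13], "rotation": [0, 0, 0]}, {"travel": [0, 0, 0.136], "rotation": [0, 0, 0]}]'

```text
t: 19.4
eef_pos: [0.5643, 0.0018, 0.0704]
tcp_rot: [0.0, 1.0, -0.0, -0.0]
force: [0.2, 1.0, -0.6]
opening: 0.0298
finger_force: 12.0
```

>>> drive_tool --deltas '[{"travel": [0, 0, 0.003], "rotation": [0, 0, 0]}, {"travel": [0, 0, 0.006], "rotation": [0, 0, 0]}, {"travel": [0, 0, 0.009], "rotation": [0, 0, 0]}, {"travel": [0, 0, 0.012], "rotation": [0, 0, 0]}, {"travel": [0, 0, 0.015], "rotation": [0, 0, 0]}, {"travel": [0, 0, 0.018], "rotation": [0, 0, 0]}, {"travel": [0, 0, 0.02], "rotation": [0, 0, 0]}, {"travel": [0, 0, 0.02], "rotation": [0, 0, 0]}, {"travel": [0, 0, 0.02], "rotation": [0, 0, 0]}, {"travel": [0, 0, 0.02], "rotation": [0, 0, 0]}]'

```text
t: 20.4
eef_pos: [0.5644, 0.0018, 0.0665]
tcp_rot: [0.0, 1.0, -0.0, 0.0]
force: [-3.2, -0.9, 8.6]
opening: 0.0301
finger_force: 12.1
```

>>> drive_tool --deltas '[{"travel": [0, 0, -0.002], "rotation": [0, 0, 0]}, {"travel": [0, 0, -0.002], "rotation": [0, 0, 0]}, {"travel": [0, 0, -0.002], "rotation": [0, 0, 0]}, {"travel": [0, 0, -0.002], "rotation": [0, 0, 0]}, {"travel": [0, 0, -0.01], "rotation": [0, 0, 0]}, {"travel": [0, 0, -0.05], "rotation": [0, 0, 0]}, {"travel": [0, 0, -0.15], "rotation": [0, 0, 0]}, {"travel": [0, 0, -0.3], "rotation": [0, 0, 0]}, {"travel": [0, -0.05, -0.45], "rotation": [0, 0, 0]}, {"travel": [0, -0.15, -0.6], "rotation": [0, 0, 0]}]' --hand 0.75

```text
t: 21.4
eef_pos: [0.5643, 0.0373, 0.2179]
tcp_rot: [0.001, 1.0, -0.002, 0.0]
force: [1.1, 0.2, -0.8]
opening: 0.0688
finger_force: 0.0
```

>>> drive_tool --deltas '[{"travel": [0, -0.1, -0.05], "rotation": [0, 0, 0]}, {"travel": [-0.04, -0.22, -0.08], "rotation": [0, 0, 0]}, {"travel": [-0.08, -0.34, -0.08], "rotation": [0, 0, 0]}, {"travel": [-0.13, -0.45, -0.08], "rotation": [0, 0, 0]}, {"travel": [-0.18, -0.54, -0.08], "rotation": [0, 0, 0]}, {"travel": [-0.2, -0.6, -0.08], "rotation": [0, 0, 0]}, {"travel": [-0.2, -0.6, -0.08], "rotation": [0, 0, 0]}, {"travel": [-0.2, -0.6, -0.08], "rotation": [0, 0, 0]}, {"travel": [-0.2, -0.6, -0.08], "rotation": [0, 0, 0]}, {"travel": [-0.2, -0.6, -0.08], "rotation": [0, 0, 0]}]' --hand 1

```text
t: 22.4
eef_pos: [0.515, 0.188, 0.2357]
tcp_rot: [0.0, 1.0, -0.001, 0.0]
force: [0.2, -0.2, -0.1]
opening: 0.0918
finger_force: 0.0
```

```bash
python3 - <<'E'
from h import *
print(sense()['eef_pos'])
c=camera('wrist');save('w4',c);np.savez('w4.npz',**c)
E
```

```text
[0.51501866 0.18803935 0.23574387]
```

View pics/w4.png

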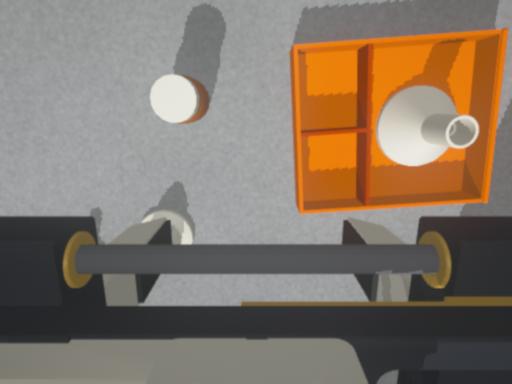

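Wrist view: the funnels are nested (large spout at (462,132), with the small one inside). Jar A's lid is at (174,98), and the caddy rim corners are (292,48), (505,31), (489,202) and (302,212).

```bash
python3 - <<'E'
from h import *
c=np.load('w4.npz')
print('jarA',onz(c,174,98.5,.072).round(4))
P=np.array([onz(c,*p,.04)[:2] for p in((292,48),(505,31),(489,202),(302,212))]);print(P.round(3))
ce=P.mean(0);x=P[0]+P[3]-P[1]-P[2];x/=np.linalg.norm(x);y=np.array([-x[1],x[0]])
print(ce,x,'T',onz(c,366,130,.04)[:2]-.028*x)
for a,b in((.065,.044),(.065,-.044),(-.037,0)):print((ce+a*x+b*y).round(4))
print('tip if z=.094',onz(c,461,132,.094).round(4),'large mouth',onz(c,417,126,.02).round(4))
E
```

```text
jarA [0.5904 0.2662 0.072 ]
[[ 0.64   0.152]
 [ 0.655 -0.059]
 [ 0.477 -0.075]
 [ 0.466  0.136]]
[0.5593647 0.0384746] [-0.06111574  0.99813069] T [0.55985567 0.04290097]
[0.5115 0.1007]
[0.5993 0.106 ]
[0.5616 0.0015]
tip if z=.094 [0.5596 0.0033 0.094 ] large mouth [0.561  0.0068 0.02  ]
```

>>> drive_tool --deltas '[{"travel": [0.06, -0.06, 0], "rotation": [0, 0, 0]}, {"travel": [0.14, -0.14, 0], "rotation": [0, 0, 0]}, {"travel": [0.22, -0.23, 0], "rotation": [0, 0, 0]}, {"travel": [0.28, -0.29, 0.04], "rotation": [0, 0, 0]}, {"travel": [0.302, -0.314, 0.14], "rotation": [0, 0, 0]}, {"travel": [0.302, -0.314, 0.27], "rotation": [0, 0, 0]}, {"travel": [0.302, -0.314, 0.4], "rotation": [0, 0, 0]}, {"travel": [0.302, -0.314, 0.53], "rotation": [0, 0, 0]}, {"travel": [0.302, -0.314, 0.66], "rotation": [0, 0, 0]}, {"travel": [0.302, -0.314, 0.727], "rotation": [0, 0, 0]}]' --hand 1

```text
t: 23.45
eef_pos: [0.589, 0.2661, 0.0508]
tcp_rot: [0.001, 1.0, -0.001, -0.002]
force: [-0.2, -0.1, -0.7]
opening: 0.0919
finger_force: 0.0
```

>>> drive_tool --deltas '[{"travel": [0, 0, 0], "rotation": [0, 0, 0]}, {"travel": [0, 0, 0], "rotation": [0, 0, 0]}, {"travel": [0, 0, 0], "rotation": [0, 0, 0]}, {"travel": [0, 0, 0], "rotation": [0, 0, 0]}, {"travel": [0, 0, 0], "rotation": [0, 0, 0]}, {"travel": [0, 0, 0], "rotation": [0, 0, 0]}, {"travel": [0, 0, 0], "rotation": [0, 0, 0]}, {"travel": [0, 0, 0], "rotation": [0, 0, 0]}, {"travel": [0, 0, 0], "rotation": [0, 0, 0]}, {"travel": [0, 0, 0], "rotation": [0, 0, 0]}]' --hand 0 --squeeze 20

```text
t: 24.45
eef_pos: [0.5903, 0.2676, 0.0543]
tcp_rot: [0.0, 1.0, -0.0, 0.0]
force: [0.2, -2.0, 4.6]
opening: 0.0447
finger_force: 18.8
```

>>> drive_tool --deltas '[{"travel": [0, 0, -0.06], "rotation": [0, 0, 0]}, {"travel": [0, 0, -0.16], "rotation": [0, 0, 0]}, {"travel": [0, 0, -0.28], "rotation": [0, 0, 0]}, {"travel": [0, 0.04, -0.36], "rotation": [0, 0, 0]}, {"travel": [0, 0.14, -0.4], "rotation": [0, 0, 0]}, {"travel": [0.01, 0.26, -0.4], "rotation": [0, 0, 0]}, {"travel": [0.02, 0.4, -0.4], "rotation": [0, 0, 0]}, {"travel": [0.03, 0.52, -0.4], "rotation": [0, 0, 0]}, {"travel": [0.036, 0.6, -0.4], "rotation": [0, 0, 0]}, {"travel": [0.036, 0.643, -0.4], "rotation": [0, 0, 0]}]'

```text
t: 25.45
eef_pos: [0.5991, 0.1046, 0.1545]
tcp_rot: [0.0, 1.0, -0.002, 0.0]
force: [-0.3, -0.2, -1.5]
opening: 0.0447
finger_force: 18.0
```

>>> drive_tool --deltas '[{"travel": [0, 0, 0], "rotation": [0, 0, 0]}, {"travel": [0, 0, 0.05], "rotation": [0, 0, 0]}, {"travel": [0, 0, 0.1], "rotation": [0, 0, 0]}, {"travel": [0, 0, 0.16], "rotation": [0, 0, 0]}, {"travel": [0, 0, 0.22], "rotation": [0, 0, 0]}, {"travel": [0, 0, 0.27], "rotation": [0, 0, 0]}, {"travel": [0, 0, 0.31], "rotation": [0, 0, 0]}, {"travel": [0, 0, 0.34], "rotation": [0, 0, 0]}, {"travel": [0, 0, 0.36], "rotation": [0, 0, 0]}, {"travel": [0, 0, 0.37], "rotation": [0, 0, 0]}]'

```text
t: 26.45
eef_pos: [0.599, 0.1069, 0.0611]
tcp_rot: [0.0, 1.0, -0.0, -0.0]
force: [-1.4, -0.0, -1.3]
opening: 0.0453
finger_force: 18.0
```

>>> drive_tool --deltas '[{"travel": [0, 0, 0.003], "rotation": [0, 0, 0]}, {"travel": [0, 0, 0.006], "rotation": [0, 0, 0]}, {"travel": [0, 0, 0.008], "rotation": [0, 0, 0]}, {"travel": [0, 0, 0.01], "rotation": [0, 0, 0]}, {"travel": [0, 0, 0.012], "rotation": [0, 0, 0]}, {"travel": [0, 0, 0.014], "rotation": [0, 0, 0]}, {"travel": [0, 0, 0.014], "rotation": [0, 0, 0]}, {"travel": [0, 0, 0.014], "rotation": [0, 0, 0]}, {"travel": [0, 0, 0.014], "rotation": [0, 0, 0]}, {"travel": [0, 0, 0.014], "rotation": [0, 0, 0]}]'

```text
t: 27.45
eef_pos: [0.5991, 0.107, 0.0583]
tcp_rot: [0.0, 1.0, -0.0, 0.0]
force: [-2.3, -1.0, 6.1]
opening: 0.0449
finger_force: 19.0
```

>>> drive_tool --deltas '[{"travel": [0, 0, 0], "rotation": [0, 0, 0]}, {"travel": [0, 0, 0], "rotation": [0, 0, 0]}, {"travel": [0, 0, 0], "rotation": [0, 0, 0]}, {"travel": [0, 0, 0], "rotation": [0, 0, 0]}, {"travel": [0, 0, -0.02], "rotation": [0, 0, 0]}, {"travel": [0, 0, -0.08], "rotation": [0, 0, 0]}, {"travel": [0, 0, -0.2], "rotation": [0, 0, 0]}, {"travel": [0, 0, -0.36], "rotation": [0, 0, 0]}, {"travel": [0, 0.04, -0.52], "rotation": [0, 0, 0]}, {"travel": [-0.03, 0.12, -0.68], "rotation": [0, 0, 0]}]' --hand 0.75

```text
t: 28.45
eef_pos: [0.5917, 0.0787, 0.231]
tcp_rot: [-0.001, 1.0, 0.001, 0.001]
force: [0.4, -1.0, 0.4]
opening: 0.069
finger_force: 0.0
```

>>> drive_tool --deltas '[{"travel": [-0.06, 0.1, -0.04], "rotation": [0, 0, 0]}, {"travel": [-0.12, 0.2, -0.04], "rotation": [0, 0, 0]}, {"travel": [-0.18, 0.3, -0.04], "rotation": [0, 0, 0]}, {"travel": [-0.24, 0.4, -0.04], "rotation": [0, 0, 0]}, {"travel": [-0.3, 0.5, -0.04], "rotation": [0, 0, 0]}, {"travel": [-0.36, 0.6, -0.04], "rotation": [0, 0, 0]}, {"travel": [-0.42, 0.7, -0.04], "rotation": [0, 0, 0]}, {"travel": [-0.48, 0.8, -0.04], "rotation": [0, 0, 0]}, {"travel": [-0.52, 0.9, -0.04], "rotation": [0, 0, 0]}, {"travel": [-0.55, 1.0, -0.04], "rotation": [0, 0, 0]}]' --hand 1

```text
t: 29.45
eef_pos: [0.4531, -0.1738, 0.2394]
tcp_rot: [0.0, 1.0, -0.0, 0.001]
force: [-0.3, 0.0, 0.3]
opening: 0.0919
finger_force: 0.0
```

>>> drive_tool --deltas '[{"travel": [0, 0.12, 0], "rotation": [0, 0, 0]}, {"travel": [0, 0.24, 0], "rotation": [0, 0, 0]}, {"travel": [0, 0.36, 0], "rotation": [0, 0, 0]}, {"travel": [0, 0.46, 0], "rotation": [0, 0, 0]}, {"travel": [0, 0.54, 0], "rotation": [0, 0, 0]}, {"travel": [0, 0.6, 0], "rotation": [0, 0, 0]}, {"travel": [0, 0.62, 0], "rotation": [0, 0, 0]}, {"travel": [0, 0.62, 0], "rotation": [0, 0, 0]}, {"travel": [0, 0.62, 0], "rotation": [0, 0, 0]}, {"travel": [0, 0.62, 0], "rotation": [0, 0, 0]}]'

```text
t: 30.45
eef_pos: [0.4541, -0.3267, 0.2382]
tcp_rot: [-0.0, 1.0, 0.001, 0.0]
force: [0.3, -0.3, -0.1]
opening: 0.0918
finger_force: 0.0
```

```bash
python3 - <<'E'
from h import *
print(sense()['eef_pos'])
c=camera('wrist');save('w5',c);np.savez('w5.npz',**c)
E
```

```text
[ 0.45405479 -0.32668255  0.23816864]
```

View pics/w5.png

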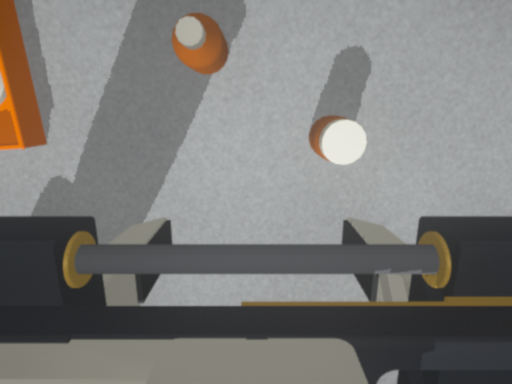

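Jar B's lid is at (343,142), and the bottle with its neck is at (200,40).

```bash
python3 - <<'E'
from h import *
c=np.load('w5.npz');print(onz(c,343,142,.072).round(4))
E
```

```text
[ 0.4878 -0.4117  0.072 ]
```

>>> drive_tool --deltas '[{"travel": [0.03, 0.07, 0], "rotation": [0, 0, 0]}, {"travel": [0.07, 0.16, 0], "rotation": [0, 0, 0]}, {"travel": [0.11, 0.26, 0], "rotation": [0, 0, 0]}, {"travel": [0.13, 0.32, 0.04], "rotation": [0, 0, 0]}, {"travel": [0.135, 0.338, 0.14], "rotation": [0, 0, 0]}, {"travel": [0.135, 0.338, 0.27], "rotation": [0, 0, 0]}, {"travel": [0.135, 0.338, 0.4], "rotation": [0, 0, 0]}, {"travel": [0.135, 0.338, 0.53], "rotation": [0, 0, 0]}, {"travel": [0.135, 0.338, 0.66], "rotation": [0, 0, 0]}, {"travel": [0.135, 0.338, 0.735], "rotation": [0, 0, 0]}]'

```text
t: 31.5
eef_pos: [0.4859, -0.4106, 0.0508]
tcp_rot: [-0.001, 1.0, 0.0, -0.002]
force: [-0.9, -0.1, -0.1]
opening: 0.0921
finger_force: 0.0
```

>>> drive_tool --deltas '[{"travel": [0, 0, 0], "rotation": [0, 0, 0]}, {"travel": [0, 0, 0], "rotation": [0, 0, 0]}, {"travel": [0, 0, 0], "rotation": [0, 0, 0]}, {"travel": [0, 0, 0], "rotation": [0, 0, 0]}, {"travel": [0, 0, 0], "rotation": [0, 0, 0]}, {"travel": [0, 0, 0], "rotation": [0, 0, 0]}, {"travel": [0, 0, 0], "rotation": [0, 0, 0]}, {"travel": [0, 0, 0], "rotation": [0, 0, 0]}, {"travel": [0, 0, 0], "rotation": [0, 0, 0]}, {"travel": [0, 0, 0], "rotation": [0, 0, 0]}]' --hand 0 --squeeze 20

```text
t: 32.5
eef_pos: [0.4876, -0.4128, 0.0547]
tcp_rot: [0.0, 1.0, -0.0, 0.0]
force: [-0.1, -0.0, 4.8]
opening: 0.0447
finger_force: 18.1
```

>>> drive_tool --deltas '[{"travel": [0, 0, -0.06], "rotation": [0, 0, 0]}, {"travel": [0, 0, -0.18], "rotation": [0, 0, 0]}, {"travel": [0, 0, -0.32], "rotation": [0, 0, 0]}, {"travel": [0, -0.02, -0.48], "rotation": [0, 0, 0]}, {"travel": [0, -0.1, -0.62], "rotation": [0, 0, 0]}, {"travel": [0, -0.22, -0.68], "rotation": [0, 0, 0]}, {"travel": [0, -0.36, -0.7], "rotation": [0, 0, 0]}, {"travel": [0, -0.5, -0.7], "rotation": [0, 0, 0]}, {"travel": [0, -0.65, -0.7], "rotation": [0, 0, 0]}, {"travel": [0, -0.8, -0.7], "rotation": [0, 0, 0]}]'

```text
t: 33.5
eef_pos: [0.487, -0.2108, 0.2299]
tcp_rot: [0.0, 1.0, -0.0, 0.0]
force: [1.0, -0.2, -0.4]
opening: 0.0447
finger_force: 17.7
```

>>> drive_tool --deltas '[{"travel": [0.01, -0.12, 0], "rotation": [0, 0, 0]}, {"travel": [0.02, -0.24, 0], "rotation": [0, 0, 0]}, {"travel": [0.03, -0.36, 0], "rotation": [0, 0, 0]}, {"travel": [0.04, -0.48, 0], "rotation": [0, 0, 0]}, {"travel": [0.05, -0.6, 0], "rotation": [0, 0, 0]}, {"travel": [0.06, -0.7, 0], "rotation": [0, 0, 0]}, {"travel": [0.07, -0.8, 0], "rotation": [0, 0, 0]}, {"travel": [0.08, -0.88, 0], "rotation": [0, 0, 0]}, {"travel": [0.09, -0.96, 0], "rotation": [0, 0, 0]}, {"travel": [0.095, -1.0, 0], "rotation": [0, 0, 0]}]'

```text
t: 34.5
eef_pos: [0.5111, 0.0396, 0.2298]
tcp_rot: [-0.0, 1.0, 0.001, 0.0]
force: [-0.8, 0.1, -1.1]
opening: 0.0449
finger_force: 17.7
```

>>> drive_tool --deltas '[{"travel": [0, -0.08, 0], "rotation": [0, 0, 0]}, {"travel": [0, -0.16, 0], "rotation": [0, 0, 0]}, {"travel": [0, -0.22, 0], "rotation": [0, 0, 0]}, {"travel": [0, -0.25, 0], "rotation": [0, 0, 0]}, {"travel": [0, -0.25, 0.06], "rotation": [0, 0, 0]}, {"travel": [0, -0.25, 0.14], "rotation": [0, 0, 0]}, {"travel": [0, -0.25, 0.22], "rotation": [0, 0, 0]}, {"travel": [0, -0.25, 0.28], "rotation": [0, 0, 0]}, {"travel": [0, -0.25, 0.3], "rotation": [0, 0, 0]}, {"travel": [0, -0.25, 0.3], "rotation": [0, 0, 0]}]'

```text
t: 35.5
eef_pos: [0.5111, 0.0993, 0.1539]
tcp_rot: [0.0, 1.0, -0.001, -0.001]
force: [0.8, 0.1, -1.4]
opening: 0.0445
finger_force: 17.7
```

```bash
python3 - <<'E'
from h import *
print(sense()['eef_pos'])
c=camera('side');w=camera('wrist')
a=cv2.resize(c['image'][140:230,190:290],(400,360),interpolation=2);b=cv2.resize(w['image'],(400,300))
o=np.zeros((360,800,3),'u1');o[:,:400]=a;o[:300,400:]=b;cv2.imwrite('pics/m2.png',o[:,:,::-1])
E
```

```text
[0.51112624 0.09930229 0.1538795 ]
```

View pics/m2.png

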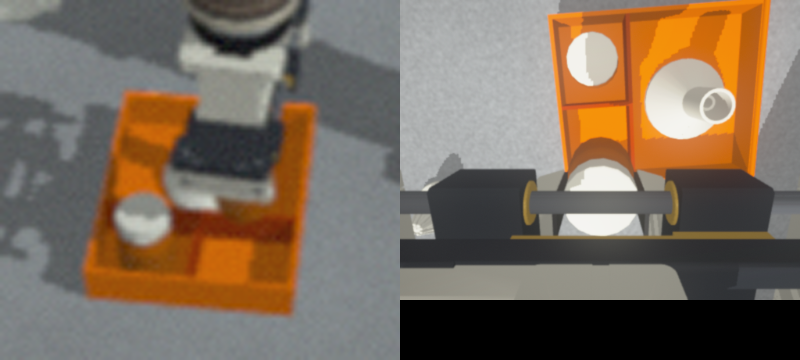

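The first jar stands in the far cell (590,60 in the picture) and the funnels are nested. The second jar hangs over the near cell, so I'll lower it.

>>> drive_tool --deltas '[{"travel": [0, -0.003, 0.01], "rotation": [0, 0, 0]}, {"travel": [0, -0.006, 0.05], "rotation": [0, 0, 0]}, {"travel": [0, -0.006, 0.1], "rotation": [0, 0, 0]}, {"travel": [0, -0.006, 0.16], "rotation": [0, 0, 0]}, {"travel": [0, -0.006, 0.22], "rotation": [0, 0, 0]}, {"travel": [0, -0.006, 0.27], "rotation": [0, 0, 0]}, {"travel": [0, -0.006, 0.31], "rotation": [0, 0, 0]}, {"travel": [0, -0.006, 0.34], "rotation": [0, 0, 0]}, {"travel": [0, -0.006, 0.36], "rotation": [0, 0, 0]}, {"travel": [0, -0.006, 0.368], "rotation": [0, 0, 0]}]'

```text
t: 36.6
eef_pos: [0.5114, 0.1015, 0.0618]
tcp_rot: [0.0, 1.0, -0.0, -0.0]
force: [0.7, -0.1, -0.2]
opening: 0.0451
finger_force: 17.7
```

>>> drive_tool --deltas '[{"travel": [0, 0, 0.003], "rotation": [0, 0, 0]}, {"travel": [0, 0, 0.006], "rotation": [0, 0, 0]}, {"travel": [0, 0, 0.008], "rotation": [0, 0, 0]}, {"travel": [0, 0, 0.01], "rotation": [0, 0, 0]}, {"travel": [0, 0, 0.012], "rotation": [0, 0, 0]}, {"travel": [0, 0, 0.014], "rotation": [0, 0, 0]}, {"travel": [0, 0, 0.014], "rotation": [0, 0, 0]}, {"travel": [0, 0, 0.014], "rotation": [0, 0, 0]}, {"travel": [0, 0, 0.014], "rotation": [0, 0, 0]}, {"travel": [0, 0, 0.014], "rotation": [0, 0, 0]}]'

```text
t: 37.6
eef_pos: [0.5115, 0.1016, 0.0587]
tcp_rot: [-0.0, 1.0, -0.0, 0.0]
force: [-0.5, 0.2, -0.6]
opening: 0.0444
finger_force: 17.7
```

>>> drive_tool --deltas '[{"travel": [0, 0, 0.001], "rotation": [0, 0, 0]}, {"travel": [0, 0, 0.002], "rotation": [0, 0, 0]}, {"travel": [0, 0, 0.003], "rotation": [0, 0, 0]}, {"travel": [0, 0, 0.004], "rotation": [0, 0, 0]}, {"travel": [0, 0, 0.005], "rotation": [0, 0, 0]}, {"travel": [0, 0, 0.005], "rotation": [0, 0, 0]}, {"travel": [0, 0, 0.005], "rotation": [0, 0, 0]}, {"travel": [0, 0, 0.005], "rotation": [0, 0, 0]}, {"travel": [0, 0, 0.005], "rotation": [0, 0, 0]}, {"travel": [0, 0, 0.005], "rotation": [0, 0, 0]}]'

```text
t: 38.6
eef_pos: [0.5116, 0.1016, 0.0584]
tcp_rot: [0.0, 1.0, -0.0, 0.0]
force: [-5.0, -1.1, 13.3]
opening: 0.0447
finger_force: 20.1
```

>>> drive_tool --deltas '[{"travel": [0, 0, 0], "rotation": [0, 0, 0]}, {"travel": [0, 0, 0], "rotation": [0, 0, 0]}, {"travel": [0, 0, 0], "rotation": [0, 0, 0]}, {"travel": [0, 0, 0], "rotation": [0, 0, 0]}, {"travel": [0, 0, -0.02], "rotation": [0, 0, 0]}, {"travel": [0, 0, -0.08], "rotation": [0, 0, 0]}, {"travel": [0, 0, -0.2], "rotation": [0, 0, 0]}, {"travel": [0, 0, -0.36], "rotation": [0, 0, 0]}, {"travel": [0, 0, -0.52], "rotation": [0, 0, 0]}, {"travel": [0, 0, -0.68], "rotation": [0, 0, 0]}]' --hand 0.75

```text
t: 39.6
eef_pos: [0.5111, 0.1016, 0.2294]
tcp_rot: [-0.0, 1.0, -0.0, -0.0]
force: [1.6, -0.3, -0.2]
opening: 0.0687
finger_force: 0.0
```

>>> drive_tool --deltas '[{"travel": [-0.04, 0, 0], "rotation": [0, 0, 0]}, {"travel": [-0.1, 0, 0], "rotation": [0, 0, 0]}, {"travel": [-0.18, 0, 0], "rotation": [0, 0, 0]}, {"travel": [-0.26, 0, 0], "rotation": [0, 0, 0]}, {"travel": [-0.34, 0, 0], "rotation": [0, 0, 0]}, {"travel": [-0.4, 0, 0], "rotation": [0, 0, 0]}, {"travel": [-0.4, 0, 0], "rotation": [0, 0, 0]}, {"travel": [-0.4, 0, 0], "rotation": [0, 0, 0]}, {"travel": [-0.4, 0, 0], "rotation": [0, 0, 0]}, {"travel": [-0.4, 0, 0], "rotation": [0, 0, 0]}]'

```text
t: 40.6
eef_pos: [0.4121, 0.1016, 0.2274]
tcp_rot: [-0.0, 1.0, -0.0, 0.0]
force: [-0.1, -0.4, -0.2]
opening: 0.0692
finger_force: 0.0
```

```bash
python3 - <<'E'
from h import *
s=sense();print(s['eef_pos'],s['t'])
c=camera('side');w=camera('wrist')
a=cv2.resize(c['image'][80:320,180:340],(400,600),interpolation=2);b=cv2.resize(w['image'],(400,300))
o=np.zeros((600,800,3),'u1');o[:,:400]=a;o[:300,400:]=b;cv2.imwrite('pics/m3.png',o[:,:,::-1])
# nesting height check: large tip z from the two views' predicted pixel
print('side px of large tip if seated',proj(c,(.5625,.0015,.094)),'wrist',proj(w,(.5625,.0015,.094)))
E
```

```text
[0.41212061 0.10162764 0.22739767] 40.6
side px of large tip if seated [241.93507583 167.73553954] wrist [382.54409742  -1.81281881]
```

View pics/m3.png

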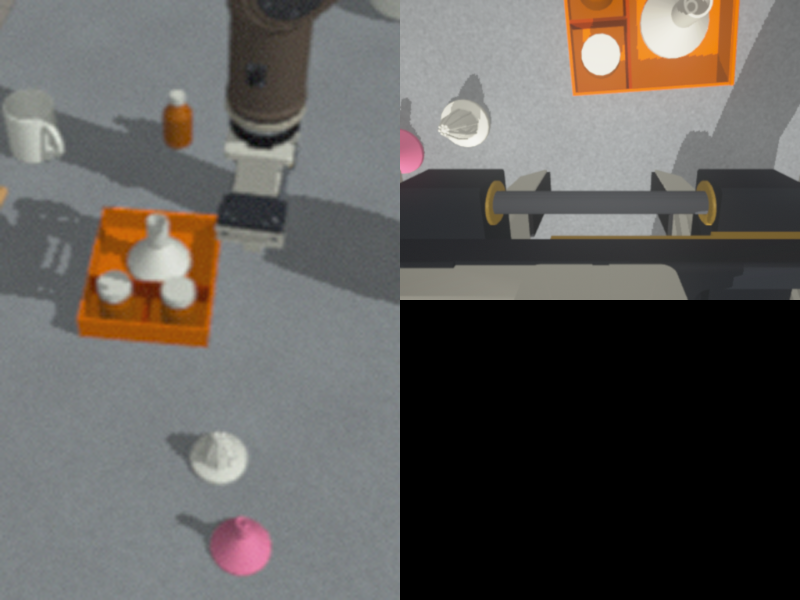

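In the side view, both jars stand in their cells. The large spout tip is at about (242.8,168), against (241.9,167.7) predicted if fully seated. The bottle and reamer are still standing.

```bash
python3 -c "
from plant import finish_job
print(finish_job())"
```

```text
the job is handed in; nothing more can be done
None
```

The kit is packed and handed in at about 41 s: both funnels are nested and seated in the wide bay, one jar stands upright in each small cell, and the bottle and reamer were left standing.

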